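# Nest the handled parts pans with fanned handles

### The job

Nest the three steel parts pans on the battery bench: first the orange-handled pan in the black-handled one, which is bolted to the bench, then the blue-handled pan in the orange one. Each pan must sit flat on the floor of the one below, its handle's neck dropped into the slot in that pan's rim, so that the handles end up fanned and clear of each other; a handle set down on the rim can be swept round until it drops in. Do not turn a pan over, and leave the other things on the bench where they are; finish with all let go.

Things in the scene. Friction and masses are not known exactly. Their poses are not given: they have to be found in the camera images.
- large_center (a point): Centre, 30 mm above its underside, of the large pan: straight round steel cup, 116 mm outside diameter, 60 mm high, wall 3 mm, floor 4 mm, bolted to the bench. Axes: x out along its black handle, z up. The black grip is 60 x 16 x 16 mm, its centre 108 mm from the pan's axis, 50 mm above the bench.
- large_rim (a point): Centre of the large pan's mouth, level with its rim; axes as the pan's. The rim has one open slot, 15 mm wide, 12 mm deep, for the neck of the next pan's handle. It lies somewhere from 35 to 55 degrees from the pan's own handle, counterclockwise seen from above (not the same angle on the two slotted pans: look or feel for it).
- medium_center (a point): Centre, 35 mm above its underside, of the medium pan: loose, about 0.18 kg, straight round steel cup, 98 mm outside diameter, 70 mm high, wall 3 mm, floor 4 mm. Axes: x out along its orange handle, z up. Nested, its underside lies 4 mm above the large pan's; with the neck on the rim, not in the slot, the handle side stands about 10 mm too high.
- medium_rim (a point): Centre of the medium pan's mouth, level with its rim; axes as the pan's. The rim has one open slot, 13 mm wide, 12 mm deep, for the neck of the next pan's handle. It lies somewhere from 35 to 55 degrees from the pan's own handle, counterclockwise seen from above (not the same angle on the two slotted pans: look or feel for it).
- medium_grip (a point): Centre of the medium pan's orange grip: 60 mm long (along x), 16 wide, 16 high; 102 mm from the pan's axis, 50 mm above its underside. Axes as the pan's. A level steel neck, 11 mm wide and 8 mm high, its lower face 46 mm above the underside, joins it to the cup.
- small_center (a point): Centre, 35 mm above its underside, of the small pan: loose, about 0.14 kg, straight round steel cup, 80 mm outside diameter, 70 mm high, wall 3 mm, floor 4 mm, no slot. Axes: x out along its blue handle, z up. Nested, its underside lies 4 mm above the medium pan's; with the neck on the rim, not in the slot, the handle side stands about 10 mm too high.
- small_grip (a point): Centre of the small pan's blue grip: 60 mm long (along x), 16 wide, 16 high; 102 mm from the pan's axis, 60 mm above its underside. Axes as the pan's. A level steel neck, 9.5 mm wide and 8 mm high, its lower face 56 mm above the underside, joins it to the cup; nested, it passes above the large pan's rim.
- meter: Bystander: orange multimeter lying flat, 85 x 170 x 36 mm; origin under its centre.
- cell0: Bystander: dark battery cell standing on end, 18 mm diameter, 65 mm high; origin under its centre.
- cell1: Bystander: a second such cell.
- cell2: Bystander: a third such cell.
- tape: Bystander: yellow tape roll lying flat, 90 mm diameter, 19 mm high; origin under its centre.
- driver: Bystander: red-handled screwdriver, 170 mm long, lying on the bench.
- pack: Bystander: blue wrapped battery pack, 90 x 140 x 45 mm; origin under its centre.
Not all that is in view belongs to the job. What is shaped like the part that bears large_center but red or turquoise is not meant.

How it is judged:
By the outcome, as a careful person would: the job done as asked, in the order asked, and still so for the second after the job is handed in, with the robot touching nothing.
It also fails if it takes over 69 s, if anything falls off the work surface, if the arm or the gripper's body presses on something with over 40 N, if the wrist force passes 120 N, or if a joint passes its speed limit or range.

### The arm

A 7-joint arm with a two-finger parallel gripper is mounted at the origin on the work surface. World frame = base frame: x ahead of the robot, y to its left, z up, the work surface at z = 0. Lengths are in m, angles in rad, forces in N, time in s.
With the tool pointing down it reaches from about 0.4 to 0.875 m from the base axis. Payload 19.3 kg.
Tool frame: the origin (TCP) lies where the fingers leave the gripper's body, on its centre line; the fingertips stand bot.tip_reach ahead of it and the grasp point (between the pads) lies 54 mm ahead of it (bot.tip_reach is the distance from the TCP to the fingertips, in m); z points along the fingers, y is the line along which they close (so a half turn about z gives the same grasp; the last joint's range is limited). The gripper opens to 85 mm and grips with 20 to 120 N. Pads are 22 mm wide; open, the fingers measure 114 mm over their backs; the gripper's body (76 mm by 85 mm) begins 54 mm behind the grasp point. The pads swing forward as they close: fully open they stand 13 mm farther back than shut.
Start: joints at [1.225, 0.521, -0.036, 1.599, 0.021, 1.021, -0.113], TCP at [0.17, -0.601, 0.304] pointing down, gripper open.
Joint ranges: [-2.91, 2.91], [-0.3, 2.13], [-1.5, 1.42], [0.17, 2.43], [-1.26, 4.41], [0.16, 1.93], [-2.52, 2.52]. Speed limits (rad/s): [1.89, 1.89, 2.39, 2.39, 3.01, 3.01, 3.01].

### API

Orientations are given as [roll, pitch, yaw] about the fixed x, y, z axes, in that order (R = Rz(yaw) Ry(pitch) Rx(roll)).
In Python, from workcell import bot gives the robot as it stands. The module is installed in compiled form; this text tells all that it offers.
- The arm moves only by the shell command python3 -m jog 'ROWS' [FORCE]. ROWS is JSON, a list that holds one entry, the list of rows, each a list of 7 numbers: the shift along the tool's x, y, z in mm, then the turn, a rotation vector about the tool's x, y, z in rad, then the opening, from 0 (shut) to 1 (fully open). In form: [[[tx, ty, tz, wx, wy, wz, fingers], ...]]. A call has 1 to 5 rows; each row shifts and turns the commanded pose from where the row before left it, along the tool's axes as they then stand; what a row does not reach is not made up. A row lasts 1/10 s, in which the tool goes at most 50 mm and 8.59 degrees, less where a joint would pass 70% of its speed; a pose out of reach is approached as far as the arm can. A call is refused whole if a number of a shift passes 50 or a number of a turn 0.15, either way. A call with a gripper value outside its range is refused whole. The fingers move at their own pace and stop on an object; FORCE is the grip in N (left out, the last holds). Time passes only in rows, so rows that do not move let the fingers close. It gives the time, the measured TCP pose, the force, the opening and the grip force at its end, in the units of the state.
- bot.observe(): the state, without advancing time (a new reading comes with each control period).
- bot.grab_frame(name): name is "scene" or "top" or "wrist"; returns a dict with "img" (480x640x3 uint8, red, green, blue), "intrinsics" (3x3 intrinsics, pixels), "R" (3x3) and "t" (3): a world point X has camera coordinates R X + t; the wrist camera has in their place "tool_from_camera" (4x4, takes a point from camera to tool coordinates, whose origin is the TCP and whose axes are the flange's). Camera axes: x right, y down, z forward; pixel columns grow to the right and rows downward; lengths in m; the calibration is good to about 2 mm. A picture is of the moment at which its call begins: read the wrist's pose just before it. There is no depth.
- bot.job_done(): hands the job in; it is judged then, once.
Trained networks look in a picture, given as the dict that the camera call returned (one of the last four; its "shot" number tells which), for a name from the list of things; names that differ only in an ending like _2 or _b are one class to them, and where a whole thing is asked for, a point or a joint stands for the part that bears it (a point fixed in the world has none). Each returns a list of dicts, best first, with "conf" (0 to 1); they miss things now and then, are a little off and sometimes report something else, mostly with a low value. They report only what shows in the picture. A call takes as long as a camera call. They do not tell look-alikes from the thing itself.
- bot.trace(query, picture): "region" (480x640 bool, what is visible of it).
- bot.spot_point(query, picture): "xyz" ([x, y, z] in m, in world coordinates, good to about 4 mm: a listed point, or the origin of a listed thing).
The state is a dict: "clock": time; "qpos": joint angles; "qd": joint speeds; "joint_efforts": joint torques, N m; "position": TCP position; "tool_rot": TCP orientation; "force": force on the tool from outside, world axes, zero at the start; "moment": the same for the moment, N m; "grip_width": finger opening in m; "finger_force": force on a finger pad.
Only numpy, scipy, OpenCV 4.12 (cv2) and the standard library are available. Lean on these libraries where they do the work, as an engineer would, in place of code of your own. Each camera call takes 0.05 s, during which the arm holds its last target. There are 200 camera calls.

## Working session

There is one attempt and no reset: what is moved stays moved. The work goes in short steps, Python scripts to look and compute and a shell command to move; the robot and the scene stay as the last step left them, time stands still between calls to the robot, and variables do not carry over. Pictures are saved under pics/ and viewed, at most 10 in all, crops included, and the job is handed in when it is done.

```bash
mkdir -p pics
python3 - <<'E'
from workcell import bot
import cv2,numpy as np
s=bot.observe();print({k:np.round(s[k],3).tolist() for k in s},bot.tip_reach)
for c in("top","scene"):
    f=bot.grab_frame(c);cv2.imwrite(f"pics/{c}0.png",f["img"][:,:,::-1])
    print(c,f["intrinsics"].round(1).tolist(),f["R"].round(3).tolist(),f["t"].round(3).tolist())
    for q in["large_center","large_rim","medium_center","medium_rim","medium_grip","small_center","small_grip","meter","cell0","tape","driver","pack"]:
        print(q,[(np.round(r["xyz"],3).tolist(),round(r["conf"],2)) for r in bot.spot_point(q,f)])
E
```

```text
{'clock': 0.0, 'qpos': [1.225, 0.522, -0.036, 1.6, 0.021, 1.021, -0.113], 'qd': [-0.001, -0.001, 0.002, 0.0, 0.001, 0.0, -0.001], 'joint_efforts': [-0.0, -92.713, 1.98, -36.994, 0.018, 0.008, -0.0], 'position': [0.17, -0.601, 0.303], 'tool_rot': [-3.14, 0.0, 0.276], 'force': [0.826, -0.158, 0.581], 'moment': [-0.014, -0.018, -0.021], 'finger_force': 0.0, 'grip_width': 0.085} 0.0726
top [[488.8, 0.0, 316.9], [0.0, 488.8, 242.9], [0.0, 0.0, 1.0]] [[0.016, -1.0, 0.024], [-0.99, -0.019, -0.138], [0.138, -0.022, -0.99]] [-0.099, 0.51, 1.099]
large_center [([0.22, -0.238, 0.034], 0.83), ([0.379, -0.503, 0.029], 0.74), ([0.303, 0.357, 0.028], 0.71), ([0.499, 0.008, 0.032], 0.66), ([0.774, -0.143, -0.003], 0.23)]
large_rim [([0.299, 0.355, 0.065], 0.91), ([0.222, -0.239, 0.063], 0.9), ([0.382, -0.5, 0.06], 0.7), ([0.498, 0.007, 0.06], 0.66)]
medium_center [([0.482, -0.297, 0.039], 0.81), ([0.368, 0.131, -0.002], 0.23)]
medium_rim [([0.48, -0.292, 0.071], 0.77)]
medium_grip [([0.577, -0.318, 0.052], 0.84)]
small_center [([0.475, 0.301, 0.033], 0.9)]
small_grip []
meter [([0.761, 0.209, 0.002]
[... 752 characters left out ...]
 0.63), ([0.776, -0.001, -0.0], 0.32)]
medium_center [([0.478, -0.29, 0.034], 0.85), ([0.738, -0.14, -0.002], 0.44)]
medium_rim [([0.482, -0.298, 0.07], 0.73)]
medium_grip [([0.58, -0.32, 0.048], 0.72)]
small_center [([0.471, 0.302, 0.038], 0.7)]
small_grip [([0.574, 0.294, 0.059], 0.84), ([0.578, -0.321, 0.051], 0.16)]
meter [([0.758, 0.208, 0.001], 0.87), ([0.376, -0.14, 0.001], 0.44)]
cell0 [([0.752, -0.205, -0.0], 0.74), ([0.482, -0.296, 0.071], 0.73), ([0.738, -0.142, -0.004], 0.62), ([0.776, -0.144, -0.0], 0.61), ([0.775, -0.0, 0.001], 0.28)]
tape [([0.37, 0.131, 0.002], 0.91)]
driver [([0.376, -0.138, -0.002], 0.78)]
pack [([0.776, -0.001, 0.001], 0.64), ([0.498, 0.008, 0.029], 0.59)]
```

View pics/top0.png

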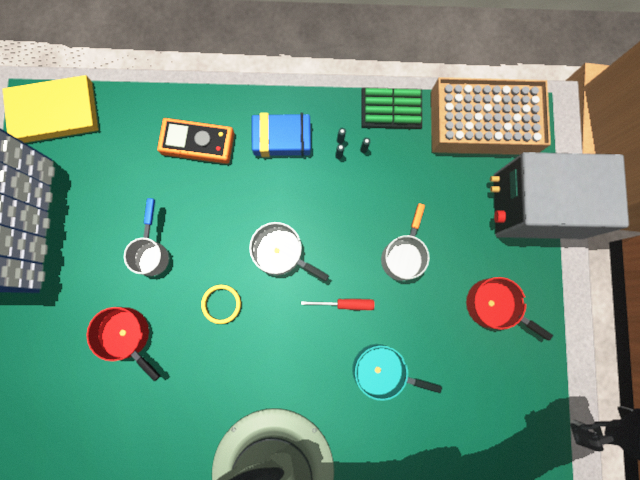

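View pics/scene0.png

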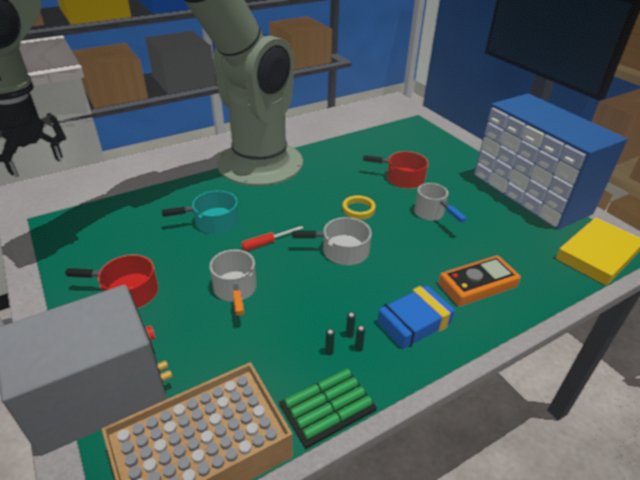

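The top picture shows the large steel pan at (276,249), its black handle pointing down-right to (313,270). The medium pan is at (406,259) with its grip at (419,215), and the small pan is at (147,258) with its grip at (149,211). Red and turquoise pans are decoys. I'll turn the wrist in place, then move above the orange grip.

```bash
J="python3 -m jog"
python3 -m jog '[[[0,0,0,0,0,-0.15,1],[0,0,0,0,0,-0.15,1],[0,0,0,0,0,-0.15,1],[0,0,0,0,0,-0.15,1],[0,0,0,0,0,-0.15,1]]]' 
python3 -m jog '[[[0,0,0,0,0,-0.15,1],[0,0,0,0,0,-0.15,1],[0,0,0,0,0,-0.15,1],[0,0,0,0,0,-0.15,1],[0,0,0,0,0,-0.15,1]]]' >/dev/null
python3 -m jog '[[[0,0,0,0,0,-0.15,1],[0,0,0,0,0,-0.15,1],[0,0,0,0,0,-0.15,1],[0,0,0,0,0,-0.15,1],[0,0,0,0,0,-0.15,1]]]' >/dev/null
python3 -m jog '[[[0,0,0,0,0,-0.15,1],[0,0,0,0,0,-0.15,1],[0,0,0,0,0,-0.06,1]]]' 
python3 -m jog '[[[-30,34,0,0,0,0,1],[-30,34,0,0,0,0,1],[-30,34,0,0,0,0,1],[-30,34,0,0,0,0,1],[-30,34,0,0,0,0,1]]]' 
python3 -m jog '[[[-30,34,0,0,0,0,1],[-30,34,0,0,0,0,1],[-30,34,0,0,0,0,1],[-30,34,0,0,0,0,1],[-30,34,0,0,0,0,1]]]'
cat > h.py <<'E'
from workcell import bot
import cv2,numpy as np
from scipy.spatial.transform import Rotation as Ro
def pose():
    s=bot.observe();T=np.eye(4);T[:3,:3]=Ro.from_euler('xyz',s["tool_rot"]).as_matrix();T[:3,3]=s["position"];return T,s
def go(p,yaw,n,rp=(np.pi,0)):
    "n equal rows to reach TCP p with given yaw"
    T,s=pose();G=np.eye(4);G[:3,:3]=Ro.from_euler('xyz',[rp[0],rp[1],yaw]).as_matrix();G[:3,3]=p
    D=np.linalg.inv(T)@G;w=Ro.from_matrix(D[:3,:3]).as_rotvec()/n
    S=sum(Ro.from_rotvec(k*w).as_matrix() for k in range(n))
    t=np.linalg.solve(S,D[:3,3]*1000);print("rows",n,"x",np.round(t,1).tolist(),np.round(w,3).tolist())
def cam(name):
    T,s=pose();f=bot.grab_frame(name)
    if name=="wrist": C=T@f["tool_from_camera"]
    else:
        C=np.eye(4);C[:3,:3]=f["R"].T;C[:3,3]=-f["R"].T@f["t"]
    return f,C
def px2w(f,C,uv,z):
    d=C[:3,:3]@np.linalg.solve(f["intrinsics"],[*uv,1.]);return C[:3,3]+d*(z-C[2,3])/d[2]
def rect(f,C,c,z,half=.09,mm=.4e-3):
    "orthophoto of plane z around c: right=-y, up=+x"
    n=int(2*half/mm);P=[];U=[]
    for i,j in((0,0),(n,0),(n,n),(0,n)):
        X=np.array([c[0]+half-j*mm,c[1]+half-i*mm,z]);q=f["intrinsics"]@(C[:3,:3].T@(X-C[:3,3]))
        P.append(q[:2]/q[2]);U.append((i,j))
    H=cv2.getPerspectiveTransform(np.float32(P),np.float32(U));return cv2.warpPerspective(f["img"],H,(n,n))
E
python3 - <<'E'
from h import *
f,C=cam("top")
a=np.hstack([rect(f,C,(.499,.007),.06,half=.08),rect(f,C,(.4805,-.294),.07,half=.08)])
w,D=cam("wrist")
a=a[:,:,::-1]
cv2.imwrite("pics/a.png",np.vstack([cv2.resize(a,(640,320)),cv2.resize(w["img"][:,:,::-1],(373,280)).copy() if 0 else np.hstack([cv2.resize(w["img"][:,:,::-1],(373,280)),np.zeros((280,267,3),np.uint8)])]))
print(D.round(3))
for q in["medium_center","medium_rim","medium_grip","large_rim"]: print(q,[(np.round(r["xyz"],3).tolist(),round(r["conf"],2)) for r in bot.spot_point(q,w)])
T,s=pose();print(s["position"],s["tool_rot"],s["qpos"],s["clock"])
E
```

```text
clock: 1.8
position: [0.1702, -0.6014, 0.3039]
tool_rot: [3.142, 0.0, 1.032]
force: [-0.0, 0.2, -0.3]
grip_width: 0.0856
finger_force: 0.0
clock: 3.1
position: [0.17, -0.6014, 0.3038]
tool_rot: [3.141, -0.0, 2.891]
force: [-0.3, 0.6, -0.1]
grip_width: 0.0852
finger_force: 0.0
clock: 3.6
position: [0.3595, -0.4738, 0.304]
tool_rot: [-3.141, 0.0, 2.885]
force: [0.4, -1.1, -0.1]
grip_width: 0.0855
finger_force: 0.0
clock: 4.1
position: [0.5478, -0.3473, 0.3039]
tool_rot: [-3.141, -0.0, 2.885]
force: [0.4, -0.2, 0.0]
grip_width: 0.0851
finger_force: 0.0
[[ 0.247  0.919  0.308  0.475]
 [ 0.969 -0.235 -0.076 -0.321]
 [ 0.003  0.317 -0.948  0.374]
 [ 0.     0.     0.     1.   ]]
medium_center [([0.48, -0.294, 0.035], 0.75)]
medium_rim [([0.482, -0.296, 0.071], 0.65)]
medium_grip []
large_rim [([0.379, -0.503, 0.066], 0.97)]
[ 0.54574849 -0.34919088  0.30375817] [-3.14102227e+00 -5.20215288e-04  2.88460228e+00] [ 0.90649689  0.63712945 -0.68366755  1.50957788  0.4254355   1.14765788
  1.45634423] 4.4
```

View pics/a.png

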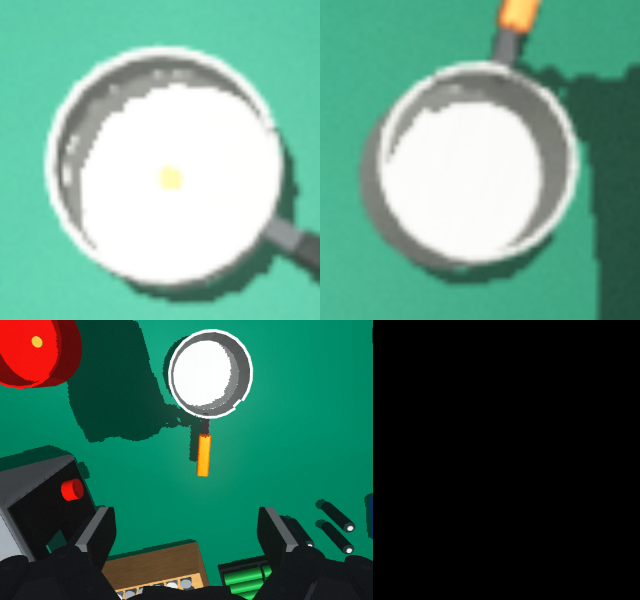

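The medium slot shows at the lower right of its rim in the wrist view. In the ortho, the large slot is at about (270,130). I'll take a wrist view over the large pan for an exact angle.

```bash
cat >> h.py <<'E'
def circ(o,mm,half,c,rad):
    g=cv2.GaussianBlur(cv2.cvtColor(o,cv2.COLOR_RGB2GRAY),(5,5),0)
    h=cv2.HoughCircles(g,cv2.HOUGH_GRADIENT,1,200,param1=100,param2=15,minRadius=int((rad-.003)/mm),maxRadius=int((rad+.003)/mm))
    if h is None: return None
    i,j,r=h[0][0];return c[0]+half-j*mm,c[1]+half-i*mm,r*mm
E
python3 - <<'E'
from h import *
w,D=cam("wrist");o=rect(w,D,(.481,-.295),.07);cv2.imwrite("pics/m.png",o[:,:,::-1]);print(circ(o,.4e-3,.09,(.481,-.295),.049))
E
python3 -m jog '[[[8,42,0,0,0,0,1],[8,42,0,0,0,0,1],[8,42,0,0,0,0,1],[8,42,0,0,0,0,1],[8,42,0,0,0,0,1]]]' 
python3 -m jog '[[[8,42,0,0,0,0,1],[8,42,0,0,0,0,1],[0,0,0,0,0,0,1],[0,0,0,0,0,0,1]]]'
python3 - <<'E'
from h import *
w,D=cam("wrist");o=rect(w,D,(.499,.007),.06);print(circ(o,.4e-3,.09,(.499,.007),.058))
m=cv2.imread("pics/m.png");b=rect(w,D,(.499,.007),.05,half=.15,mm=1e-3)[:,:,::-1]
cv2.imwrite("pics/b.png",cv2.resize(np.hstack([o[:,:,::-1],m]),None,fx=.88,fy=.88))
for q in["large_rim","large_center"]: print(q,[(np.round(r["xyz"],3).tolist(),round(r["conf"],2)) for r in bot.spot_point(q,w)])
E
```

```text
(np.float32(0.48039997), np.float32(-0.2924), np.float32(0.04592))
clock: 4.95
position: [0.5603, -0.1348, 0.3041]
tool_rot: [-3.141, 0.0, 2.883]
force: [1.0, -0.1, -0.1]
grip_width: 0.0852
finger_force: 0.0
clock: 5.35
position: [0.5665, -0.0501, 0.3041]
tool_rot: [-3.141, 0.0, 2.886]
force: [0.0, -0.4, 0.4]
grip_width: 0.0855
finger_force: 0.0
(np.float32(0.498), np.float32(0.0060000047), np.float32(0.05832))
large_rim [([0.499, 0.009, 0.06], 0.68)]
large_center [([0.5, 0.006, 0.027], 0.82)]
```

View pics/b.png

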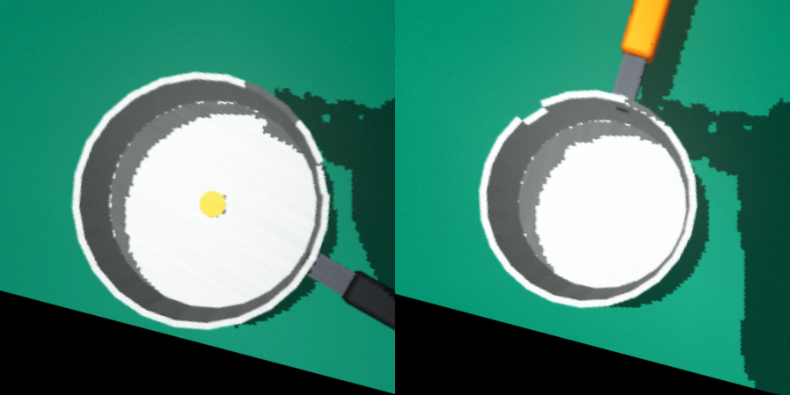

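Left is the large pan, centre about (201,200), with its slot somewhere around (300–328, 120–195). Right is the medium pan, with its slot near (532,111). I'll zoom in on both slots and fit the handles by colour.

Run:
```python
from h import *
w,D=cam("wrist");np.save("pics/D.npy",D)
a=rect(w,D,(.505,-.045),.06,half=.04,mm=.2e-3)[:,:,::-1]
a=cv2.convertScaleAbs(a,alpha=1.6,beta=10)
m=cv2.imread("pics/m.png") # .4mm, centre (.481,-.295)
b=cv2.resize(m[10:210,110:310],(400,400),interpolation=cv2.INTER_CUBIC)
cv2.imwrite("pics/c.png",np.hstack([a,b]))
# polar rim profile
for nm,f_o,mm,c0,cc,r,a0,a1 in(("L",rect(w,D,(.499,.007),.06),.4e-3,(.499,.007),(.498,.0057),.0565,-100,-50),("M",m[:,:,::-1],.4e-3,(.481,-.295),(.4806,-.2927),.0475,10,60)):
    out=[]
    for t in range(a0,a1,2):
        v=[]
        for rr in(r-.001,r,r+.001):
            x=cc[0]+rr*np.cos(np.radians(t));y=cc[1]+rr*np.sin(np.radians(t))
            v.append(int(f_o[int((c0[0]+.09-x)/mm),int((c0[1]+.09-y)/mm),0]))
        out.append((t,max(v)))
    print(nm,out)
# handles by colour in the top view
f,C=cam("top");hsv=cv2.cvtColor(f["img"],cv2.COLOR_RGB2HSV)
for nm,lo,hi,cen,z in(("orange",(8,120,100),(25,255,255),(.5785,-.319),.058),("blue",(95,120,60),(125,255,255),(.574,.294),.068)):
    mk=cv2.inRange(hsv,lo,hi);P=np.array([px2w(f,C,(u,v),z)[:2] for v,u in np.argwhere(mk)])
    P=P[np.hypot(*(P-cen).T)<.05];q=P.mean(0);e=np.linalg.svd(P-q)[2][0];e*=np.sign(e[0]);print(nm,len(P),q.round(4),np.degrees(np.arctan2(e[1],e[0])).round(1))
mk=(hsv[:,:,2]<75);P=np.array([px2w(f,C,(u,v),.058)[:2] for v,u in np.argwhere(mk)]);cen=(.498+.108*np.cos(np.radians(-119)),.006+.108*np.sin(np.radians(-119)))
P=P[np.hypot(*(P-cen).T)<.035];q=P.mean(0);e=np.linalg.svd(P-q)[2][0];print("black",len(P),q,np.degrees(np.arctan2(*(q-(.498,.0057))[::-1])),np.degrees(np.arctan2(e[1],e[0])))
```

```text
L [(-100, 239), (-98, 239), (-96, 240), (-94, 240), (-92, 236), (-90, 237), (-88, 237), (-86, 239), (-84, 241), (-82, 241), (-80, 238), (-78, 238), (-76, 238), (-74, 229), (-72, 241), (-70, 242), (-68, 241), (-66, 241), (-64, 242), (-62, 239), (-60, 239), (-58, 241), (-56, 243), (-54, 243), (-52, 242)]
M [(10, 253), (12, 253), (14, 253), (16, 253), (18, 253), (20, 253), (22, 252), (24, 252), (26, 202), (28, 128), (30, 96), (32, 76), (34, 87), (36, 60), (38, 108), (40, 157), (42, 253), (44, 253), (46, 253), (48, 253), (50, 253), (52, 252), (54, 252), (56, 254), (58, 253)]
orange 187 [ 0.5768 -0.3215] -16.9
blue 224 [0.5732 0.2914] -2.8
black 0 [nan nan] nan 0.0<stdin>:24: RuntimeWarning: Mean of empty slice.
  ret = um.true_divide(
```

View pics/c.png

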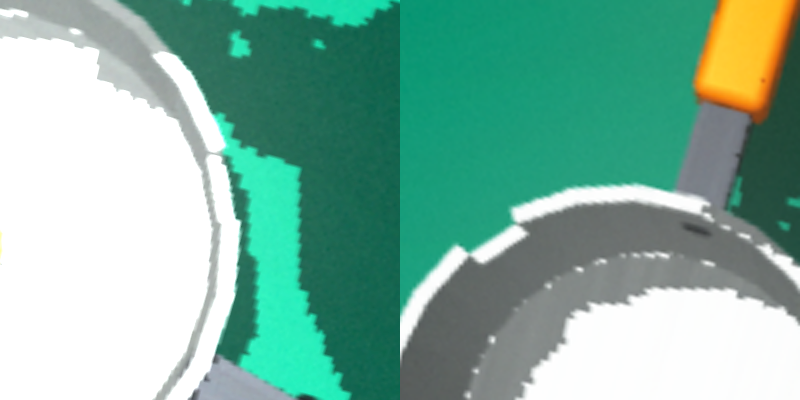

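The large slot spans crop (222,150)–(238,220), a bearing of −80°. The medium slot bears 33.7° with its handle at −17°. Next I'll move to the orange grip.

Run:
```python
from h import *
go((.5776,-.3212,.17),2.847,7)
```

```text
rows 7 x [-11.9, -36.7, 19.1] [-0.0, -0.0, 0.005]
```

```bash
python3 -m jog '[[[-12,-36.7,19,0,0,0.005,0.6],[-12,-36.7,19,0,0,0.005,0.6],[-12,-36.7,19,0,0,0.005,0.6],[-12,-36.7,19,0,0,0.005,0.6],[-12,-36.7,19,0,0,0.005,0.6]]]' >/dev/null
python3 -m jog '[[[-12,-36.7,19,0,0,0.005,0.6],[-12,-36.7,19,0,0,0.005,0.6],[0,0,0,0,0,0,0.6],[0,0,0,0,0,0,0.6]]]'
python3 - <<'E'
from h import *
go((.5776,-.3212,.103),2.847,3)
w,D=cam("wrist");T,s=pose()
hsv=cv2.cvtColor(w["img"],cv2.COLOR_RGB2HSV);mk=cv2.inRange(hsv,(8,120,100),(25,255,255))
P=np.array([px2w(w,D,(u,v),.058)[:2] for v,u in np.argwhere(mk)]);P=P[np.hypot(*(P-(.577,-.321)).T)<.05];q=P.mean(0);e=np.linalg.svd(P-q,full_matrices=False)[2][0];print(len(P),q,np.degrees(np.arctan2(e[1],e[0])),P.min(0),P.max(0))
E
```

```text
clock: 6.5
position: [0.5781, -0.321, 0.17]
tool_rot: [3.141, -0.001, 2.848]
force: [-0.1, 0.7, -0.3]
grip_width: 0.0513
finger_force: 0.0
rows 3 x [0.1, -0.1, 22.3] [0.0, -0.0, 0.0]
3886 [ 0.57597017 -0.32108935] -16.730597707092375 [ 0.54565319 -0.33660281] [ 0.60734074 -0.306085  ]
```

```bash
python3 -m jog '[[[0.5,0,22.3,0,0,0,0.6],[0.5,0,22.3,0,0,0,0.6],[0.5,0,22.4,0,0,0,0.6],[0,0,0,0,0,0,0.6],[0,0,0,0,0,0,0]]]' 80
python3 -m jog '[[[0,0,0,0,0,0,0],[0,0,0,0,0,0,0],[0,0,0,0,0,0,0]]]' 80
python3 -m jog '[[[0,0,-30,0,0,0,0],[0,0,-30,0,0,0,0],[0,0,-30,0,0,0,0],[0,0,0,0,0,0,0],[0,0,0,0,0,0,0]]]' 80
python3 - <<'E'
from h import *
T,s=pose();print(s["tool_rot"],s["moment"])
f,C=cam("top")
g,Cs=cam("scene")
for x in(f,g):
  for q in["medium_center","medium_rim","medium_grip"]: print(q,[(np.round(r["xyz"],3).tolist(),round(r["conf"],2)) for r in bot.spot_point(q,x)][:2])
# target: pan raised over the nest
go((.5162,-.0943,s["position"][2]),1.745,10)
w,D=cam("wrist");cv2.imwrite("pics/d.png",np.hstack([cv2.resize(w["img"],(400,300)),g["img"][160:460,150:550]])[:,:,::-1])
E
```

```text
clock: 7.05
position: [0.5779, -0.3187, 0.1049]
tool_rot: [3.141, 0.001, 2.852]
force: [0.3, -0.6, 0.4]
grip_width: 0.0377
finger_force: 0.0
clock: 7.35
position: [0.5782, -0.3196, 0.1053]
tool_rot: [-3.141, 0.002, 2.851]
force: [0.3, 0.1, 7.2]
grip_width: 0.0143
finger_force: 80.7
clock: 7.85
position: [0.5774, -0.3195, 0.1945]
tool_rot: [-3.141, 0.001, 2.851]
force: [-0.9, 0.5, -3.8]
grip_width: 0.0146
finger_force: 79.5
[-3.14110592e+00  1.05253288e-03  2.85054558e+00] [-0.04477    -0.15786932  0.04954726]
medium_center [([0.483, -0.294, 0.125], 0.93)]
medium_rim [([0.48, -0.296, 0.159], 0.7)]
medium_grip [([0.575, -0.318, 0.143], 0.68), ([0.758, 0.207, 0.002], 0.23)]
medium_center []
medium_rim []
medium_grip [([0.58, -0.319, 0.138], 0.77), ([0.473, 0.302, 0.039], 0.54)]
rows 10 x [21.3, 12.1, -0.1] [-0.0, -0.0, 0.111]
```

View pics/d.png

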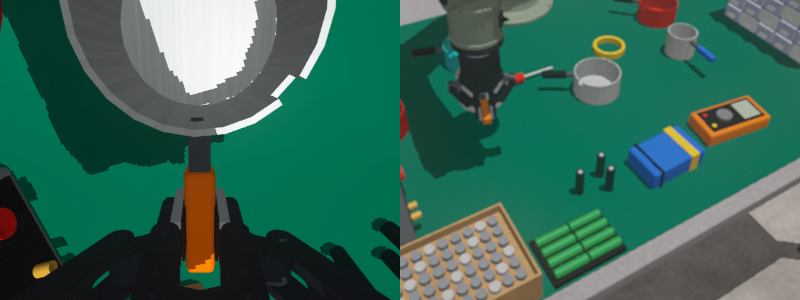

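The pan is held level, with the grip centred between the pads at (200,215). I'll carry it over the large pan.

```bash
python3 -m jog '[[[21.3,12.1,0,0,0,0.111,0],[21.3,12.1,0,0,0,0.111,0],[21.3,12.1,0,0,0,0.111,0],[21.3,12.1,0,0,0,0.111,0],[21.3,12.1,0,0,0,0.111,0]]]' >/dev/null
python3 -m jog '[[[21.3,12.1,0,0,0,0.111,0],[21.3,12.1,0,0,0,0.111,0],[21.3,12.1,0,0,0,0.111,0],[21.3,12.1,0,0,0,0.111,0],[21.3,12.1,0,0,0,0.111,0]]]' >/dev/null
python3 -m jog '[[[0,0,0,0,0,0,0],[0,0,0,0,0,0,0]]]'
python3 - <<'E'
from h import *
T,s=pose();print(s["position"],s["tool_rot"])
go((.516,-.0933,.155),1.745,2)
f,C=cam("top")
for q in["medium_center","medium_rim","medium_grip","large_rim"]: print(q,[(np.round(r["xyz"],4).tolist(),round(r["conf"],2)) for r in bot.spot_point(q,f)][:5])
o=rect(f,C,(.4985,.006),.07+.1945-.1053,half=.08);print(circ(o,.4e-3,.08,(.4985,.006),.049))
E
```

```text
clock: 9.5
position: [0.5168, -0.0943, 0.1939]
tool_rot: [-3.141, 0.0, 1.743]
force: [-1.0, 0.4, -2.1]
grip_width: 0.0141
finger_force: 79.4
[ 0.5168096  -0.0942983   0.19391722] [-3.14143356e+00  2.42914661e-04  1.74330580e+00]
rows 2 x [0.6, -0.3, 19.5] [-0.0, 0.0, -0.001]
medium_center [([0.5011, 0.0032, 0.1241], 0.82)]
medium_rim [([0.4961, 0.003, 0.1572], 0.66)]
medium_grip []
large_rim [([0.3008, 0.3518, 0.0664], 0.74)]
(np.float32(0.49749997), np.float32(0.004200004), np.float32(0.049999997))
```

```bash
python3 -m jog '[[[0.8,-0.2,13,0,0,0,0],[0.8,-0.2,13,0,0,0,0],[0,0,10,0,0,0,0],[0,0,0,0,0,0,0]]]' 
python3 -m jog '[[[0,0,10,0,0,0,0],[0,0,10,0,0,0,0],[0,0,0,0,0,0,0]]]'
```

```text
clock: 10.15
position: [0.5153, -0.093, 0.156]
tool_rot: [-3.139, -0.001, 1.741]
force: [0.1, -0.0, -2.1]
grip_width: 0.0142
finger_force: 79.4
clock: 10.45
position: [0.5155, -0.0931, 0.1366]
tool_rot: [-3.14, -0.001, 1.741]
force: [1.0, 0.1, -2.2]
grip_width: 0.0143
finger_force: 79.4
```

```bash
python3 -m jog '[[[0,0,8,0,0,0,0],[0,0,7,0,0,0,0],[0,0,0,0,0,0,0]]]'
python3 -m jog '[[[0,0,3,0,0,0,0],[0,0,3,0,0,0,0],[0,0,0,0,0,0,0]]]'
```

```text
clock: 10.75
position: [0.5157, -0.0931, 0.122]
tool_rot: [-3.14, -0.0, 1.741]
force: [0.3, 0.1, -1.6]
grip_width: 0.0146
finger_force: 79.4
clock: 11.05
position: [0.516, -0.0931, 0.1166]
tool_rot: [-3.141, -0.0, 1.741]
force: [0.4, 0.2, -1.1]
grip_width: 0.0146
finger_force: 79.4
```

```bash
python3 -m jog '[[[0,0,3,0,0,0,0],[0,0,0,0,0,0,0]]]'
python3 -m jog '[[[0,0,3.5,0,0,0,0],[0,0,0,0,0,0,0],[0,0,0,0,0,0,0]]]'
```

```text
clock: 11.25
position: [0.516, -0.0932, 0.1137]
tool_rot: [-3.141, -0.0, 1.741]
force: [0.5, -0.4, -2.2]
grip_width: 0.0144
finger_force: 79.4
clock: 11.55
position: [0.5161, -0.0931, 0.1103]
tool_rot: [-3.141, -0.0, 1.741]
force: [0.4, 0.1, -2.3]
grip_width: 0.0148
finger_force: 79.5
```

```bash
python3 -m jog '[[[0,0,0.8,0,0,0,0],[0,0,0,0,0,0,0.4],[0,0,0,0,0,0,0.4],[0,0,0,0,0,0,0.4],[0,0,-10,0,0,0,0.4]]]'
python3 -m jog '[[[0,0,-45,0,0,0,0.4],[0,0,-45,0,0,0,0.4],[0,0,-45,0,0,0,0.4],[0,0,-45,0,0,0,0.4],[0,0,0,0,0,0,0.4]]]'
python3 - <<'E'
from h import *
w,D=cam("wrist")
for q in["medium_center","medium_rim"]: print(q,[(np.round(r["xyz"],4).tolist(),round(r["conf"],2)) for r in bot.spot_point(q,w)][:2])
o=rect(w,D,(.4985,.006),.074);print(circ(o,.4e-3,.09,(.4985,.006),.049))
cv2.imwrite("pics/e.png",np.hstack([cv2.resize(w["img"],(400,300)),cv2.resize(o,(400,400))[:300]])[:,:,::-1])
hsv=cv2.cvtColor(w["img"],cv2.COLOR_RGB2HSV);mk=cv2.inRange(hsv,(8,120,100),(25,255,255))
P=np.array([px2w(w,D,(u,v),.062)[:2] for v,u in np.argwhere(mk)]);P=P[np.hypot(*(P-(.516,-.093)).T)<.05];q=P.mean(0);e=np.linalg.svd(P-q,full_matrices=False)[2][0];print(len(P),q,np.degrees(np.arctan2(e[1],e[0])))
f,C=cam("top");hsv=cv2.cvtColor(f["img"],cv2.COLOR_RGB2HSV);mk=cv2.inRange(hsv,(95,120,60),(125,255,255))
P=np.array([px2w(f,C,(u,v),.068)[:2] for v,u in np.argwhere(mk)]);P=P[np.hypot(*(P-(.574,.294)).T)<.05];q=P.mean(0);e=np.linalg.svd(P-q)[2][0];print("blue",q,np.degrees(np.arctan2(e[1],e[0])))
f,C=cam("scene")
for q in["medium_center","medium_rim","small_center","small_grip"]: print(q,[(np.round(r["xyz"],4).tolist(),round(r["conf"],2)) for r in bot.spot_point(q,f)][:1])
go((.574,.2935,.25),3.05,10)
E
```

```text
clock: 12.05
position: [0.5156, -0.093, 0.1192]
tool_rot: [-3.14, -0.001, 1.741]
force: [0.5, 0.6, 0.7]
grip_width: 0.0341
finger_force: 0.0
clock: 12.55
position: [0.5176, -0.0931, 0.3058]
tool_rot: [3.134, 0.003, 1.741]
force: [-0.2, 0.6, -0.8]
grip_width: 0.0337
finger_force: 0.0
medium_center [([0.4982, 0.006, 0.0417], 0.98)]
medium_rim []
(np.float32(0.4979), np.float32(0.0058000013), np.float32(0.04592))
1556 [ 0.51564431 -0.09274668] -80.01883487859664
blue [0.57351925 0.29144675] 177.10766067655283
medium_center [([0.4943, 0.0104, 0.0385], 0.85)]
medium_rim [([0.5003, 0.0018, 0.0768], 0.56)]
small_center [([0.4731, 0.3042, 0.0356], 0.94)]
small_grip [([0.5774, 0.2923, 0.0594], 0.63)]
rows 10 x [25.8, 33.1, 4.9] [-0.0, -0.0, -0.131]
```

View pics/e.png

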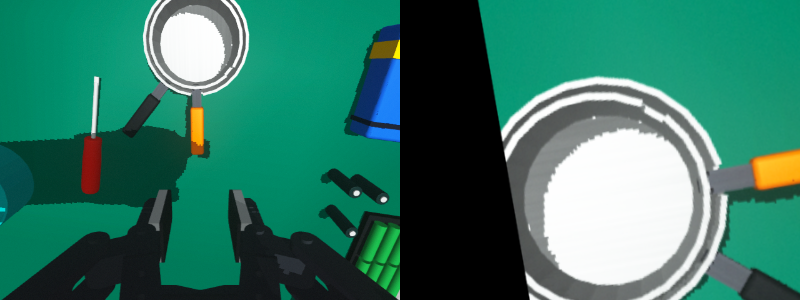

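The medium pan is nested: its neck sits in the slot at (715,180), the handle bears −80.0° and the pans are concentric. I'll measure the slot angle again and go to the blue grip.

```bash
python3 - <<'E'
from h import *
w,D=cam("wrist");o=rect(w,D,(.4985,.006),.074);c0=(.4985,.006)
g=cv2.cvtColor(o,cv2.COLOR_RGB2GRAY)
for cc in((.498,.0058),(.4987,.0058)):
  out=[]
  for t in range(-46,-12,2):
    v=[g[int((c0[0]+.09-cc[0]-r*np.cos(np.radians(t)))/.4e-3),int((c0[1]+.09-cc[1]-r*np.sin(np.radians(t)))/.4e-3)] for r in(.047,.0475,.048)]
    out.append((t,int(np.mean(v))))
  print(out)
E
python3 -m jog '[[[25.8,33.1,5,0,0,-0.131,0.6],[25.8,33.1,5,0,0,-0.131,0.6],[25.8,33.1,5,0,0,-0.131,0.6],[25.8,33.1,5,0,0,-0.131,0.6],[25.8,33.1,5,0,0,-0.131,0.6]]]' >/dev/null
python3 -m jog '[[[25.8,33.1,5,0,0,-0.131,0.6],[25.8,33.1,5,0,0,-0.131,0.6],[25.8,33.1,5,0,0,-0.131,0.6],[25.8,33.1,5,0,0,-0.131,0.6],[25.8,33.1,5,0,0,-0.131,0.6]]]' >/dev/null
python3 -m jog '[[[0,0,0,0,0,0,0.6],[0,0,0,0,0,0,0.6]]]'
python3 - <<'E'
from h import *
w,D=cam("wrist")
for q in["small_center","small_grip"]: print(q,[(np.round(r["xyz"],4).tolist(),round(r["conf"],2)) for r in bot.spot_point(q,w)][:2])
o=rect(w,D,(.473,.302),.07);print(circ(o,.4e-3,.09,(.473,.302),.040))
hsv=cv2.cvtColor(w["img"],cv2.COLOR_RGB2HSV);mk=cv2.inRange(hsv,(95,120,60),(125,255,255))
P=np.array([px2w(w,D,(u,v),.068)[:2] for v,u in np.argwhere(mk)]);P=P[np.hypot(*(P-(.574,.293)).T)<.05];q=P.mean(0);e=np.linalg.svd(P-q,full_matrices=False)[2][0];a=np.arctan2(e[1],e[0]);print(len(P),q,P.min(0),P.max(0),np.degrees(a))
go((*q,.16),a%np.pi,3)
E
```

```text
[(-46, 251), (-44, 250), (-42, 250), (-40, 249), (-38, 243), (-36, 209), (-34, 177), (-32, 175), (-30, 186), (-28, 181), (-26, 181), (-24, 141), (-22, 248), (-20, 253), (-18, 253), (-16, 251), (-14, 250)]
[(-46, 249), (-44, 249), (-42, 247), (-40, 248), (-38, 202), (-36, 146), (-34, 142), (-32, 126), (-30, 117), (-28, 119), (-26, 116), (-24, 129), (-22, 250), (-20, 245), (-18, 241), (-16, 243), (-14, 240)]
clock: 14.25
position: [0.5736, 0.2938, 0.2491]
tool_rot: [-3.141, -0.001, 3.052]
force: [0.4, -1.0, -0.6]
grip_width: 0.0512
finger_force: 0.0
small_center [([0.4747, 0.3006, 0.0356], 0.65)]
small_grip [([0.5758, 0.297, 0.0595], 0.69)]
(np.float32(0.47200003), np.float32(0.299), np.float32(0.038599998))
2337 [0.57228418 0.29381182] [0.54209919 0.28417665] [0.6036376  0.30333607] -3.698555200131901
rows 3 x [0.9, 0.6, 29.8] [-0.0, 0.0, -0.01]
```

```bash
python3 -m jog '[[[0,0.3,30,0,0,-0.01,0.6],[0,0.3,30,0,0,-0.01,0.6],[0,0,30,0,0,-0.008,0.6],[0,0,0,0,0,0,0.6]]]'
python3 -m jog '[[[0,0,22,0,0,0,0.6],[0,0,22.6,0,0,0,0.6],[0,0,0,0,0,0,0.6],[0,0,0,0,0,0,0],[0,0,0,0,0,0,0]]]' 80
python3 -m jog '[[[0,0,0,0,0,0,0],[0,0,0,0,0,0,0]]]' 80
python3 -m jog '[[[0,0,-35,0,0,0,0],[0,0,-35,0,0,0,0],[0,0,-35,0,0,0,0],[0,0,0,0,0,0,0],[0,0,0,0,0,0,0]]]' 80
python3 - <<'E'
from h import *
T,s=pose();print(s["tool_rot"],s["moment"])
f,C=cam("top");g,_=cam("scene");w,D=cam("wrist")
for x in(f,g,w):
  for q in["small_center","small_grip"]: print(q,[(np.round(r["xyz"],3).tolist(),round(r["conf"],2)) for r in bot.spot_point(q,x)][:1])
a=np.radians(-30);c=np.array([.4983,.006]);go((*(c+.1015*np.array([np.cos(a),np.sin(a)])),s["position"][2]),a+np.pi,8)
E
```

```text
clock: 14.8
position: [0.5735, 0.2917, 0.1563]
tool_rot: [-3.138, -0.004, 3.077]
force: [-0.2, -0.7, -0.7]
grip_width: 0.0516
finger_force: 0.0
clock: 15.3
position: [0.575, 0.2939, 0.1169]
tool_rot: [3.141, 0.002, 3.078]
force: [0.1, 0.4, -0.1]
grip_width: 0.0229
finger_force: 0.0
clock: 15.5
position: [0.5752, 0.2939, 0.1165]
tool_rot: [3.141, 0.002, 3.078]
force: [2.3, -0.9, 8.2]
grip_width: 0.0147
finger_force: 80.4
clock: 16.0
position: [0.5744, 0.2936, 0.2209]
tool_rot: [3.141, 0.001, 3.079]
force: [-0.1, 0.4, -2.1]
grip_width: 0.0141
finger_force: 79.4
[3.14117166e+00 1.44336874e-03 3.07851338e+00] [-0.04023097 -0.10406589  0.05510891]
small_center []
small_grip []
small_center []
small_grip [([0.574, 0.291, 0.161], 0.86)]
small_center [([0.472, 0.3, 0.138], 0.81)]
small_grip [([0.577, 0.298, 0.16], 0.76)]
rows 8 x [-12.6, -40.8, -0.2] [-0.0, -0.0, 0.058]
```

```bash
python3 -m jog '[[[-12.6,-40.8,0,0,0,0.058,0],[-12.6,-40.8,0,0,0,0.058,0],[-12.6,-40.8,0,0,0,0.058,0],[-12.6,-40.8,0,0,0,0.058,0],[-12.6,-40.8,0,0,0,0.058,0]]]' >/dev/null
python3 -m jog '[[[-12.6,-40.8,0,0,0,0.058,0],[-12.6,-40.8,0,0,0,0.058,0],[-12.6,-40.8,0,0,0,0.058,0],[0,0,0,0,0,0,0],[0,0,0,0,0,0,0]]]'
python3 - <<'E'
from h import *
T,s=pose()
f,C=cam("top");w,D=cam("wrist")
for x in(f,w):
  for q in["small_center"]: print(q,[(np.round(r["xyz"],3).tolist(),round(r["conf"],2)) for r in bot.spot_point(q,x)][:1])
o=rect(w,D,(.4983,.006),.07+s["position"][2]-.1165);print(circ(o,.4e-3,.09,(.4983,.006),.04))
a=np.radians(-30);c=np.array([.4983,.006]);go((*(c+.1015*np.array([np.cos(a),np.sin(a)])),.18),a+np.pi,2)
E
```

```text
clock: 17.45
position: [0.5855, -0.0456, 0.22]
tool_rot: [-3.142, -0.0, 2.613]
force: [0.5, 1.0, -1.0]
grip_width: 0.0146
finger_force: 79.3
small_center [([0.499, 0.007, 0.136], 0.63)]
small_center [([0.498, 0.006, 0.138], 0.72)]
(np.float32(0.49809998), np.float32(0.007400006), np.float32(0.03944))
rows 2 x [-0.5, -0.5, 20.0] [0.0, -0.0, -0.001]
```

```bash
python3 -m jog '[[[-0.3,0,13,0,0,-0.002,0],[-0.3,0,13,0,0,-0.002,0],[0,0,12,0,0,0,0],[0,0,0,0,0,0,0]]]'
python3 -m jog '[[[0,0,12,0,0,0,0],[0,0,12,0,0,0,0],[0,0,10,0,0,0,0],[0,0,10,0,0,0,0],[0,0,0,0,0,0,0]]]'
python3 -m jog '[[[0,0,3,0,0,0,0],[0,0,2.5,0,0,0,0],[0,0,0,0,0,0,0]]]'
```

```text
clock: 18.05
position: [0.5852, -0.0449, 0.1797]
tool_rot: [-3.14, -0.003, 2.619]
force: [-0.7, 0.4, -1.1]
grip_width: 0.0144
finger_force: 79.3
clock: 18.55
position: [0.5856, -0.045, 0.1365]
tool_rot: [-3.141, -0.002, 2.619]
force: [0.6, -0.6, 0.1]
grip_width: 0.0145
finger_force: 79.3
clock: 18.85
position: [0.5862, -0.045, 0.1325]
tool_rot: [3.142, 0.0, 2.619]
force: [0.0, -0.0, -1.8]
grip_width: 0.0143
finger_force: 79.3
```

```bash
python3 -m jog '[[[0,0,2.5,0,0,0,0],[0,0,2,0,0,0,0],[0,0,0,0,0,0,0]]]'
python3 -m jog '[[[0,0,2,0,0,0,0],[0,0,1,0,0,0,0],[0,0,0,0,0,0,0],[0,0,0,0,0,0,0]]]'
```

```text
clock: 19.15
position: [0.586, -0.045, 0.1278]
tool_rot: [-3.141, -0.0, 2.619]
force: [-0.2, -0.2, -1.3]
grip_width: 0.0146
finger_force: 79.3
clock: 19.55
position: [0.5861, -0.045, 0.125]
tool_rot: [-3.142, -0.0, 2.619]
force: [-0.7, 0.1, 0.3]
grip_width: 0.0148
finger_force: 79.6
```

```bash
python3 -m jog '[[[0,0,0,0,0,0,0.4],[0,0,0,0,0,0,0.4],[0,0,0,0,0,0,0.4],[0,0,-10,0,0,0,0.4],[0,0,-30,0,0,0,0.4]]]'
python3 -m jog '[[[0,0,-45,0,0,0,0.4],[0,0,-45,0,0,0,0.4],[0,0,-45,0,0,0,0.4],[0,0,0,0,0,0,0.4],[0,0,0,0,0,0,0.4]]]'
python3 -m jog '[[[0,0,0,0,0,0,0.4],[0,0,0,0,0,0,0.4],[0,0,0,0,0,0,0.4],[0,0,0,0,0,0,0.4],[0,0,0,0,0,0,0.4]]]'
python3 - <<'E'
from h import *
w,D=cam("wrist");g,_=cam("scene")
for x in(w,g):
  for q in["small_center","medium_center","small_grip","medium_grip"]: print(q,[(np.round(r["xyz"],3).tolist(),round(r["conf"],2)) for r in bot.spot_point(q,x)][:1])
o=rect(w,D,(.52,-.03),.074,half=.1)
cv2.imwrite("pics/f.png",np.hstack([cv2.resize(o,(400,400)),cv2.resize(g["img"][170:290,270:390],(400,400),interpolation=cv2.INTER_CUBIC)])[:,:,::-1])
E
```

```text
clock: 20.05
position: [0.5851, -0.045, 0.1641]
tool_rot: [-3.14, -0.003, 2.619]
force: [0.3, -0.0, 1.5]
grip_width: 0.0344
finger_force: 0.0
clock: 20.55
position: [0.5862, -0.0451, 0.3015]
tool_rot: [3.141, 0.002, 2.619]
force: [-0.5, 0.9, -0.3]
grip_width: 0.0339
finger_force: 0.0
clock: 21.05
position: [0.5861, -0.045, 0.2997]
tool_rot: [-3.141, -0.001, 2.619]
force: [-0.5, 0.1, 0.2]
grip_width: 0.0341
finger_force: 0.0
small_center [([0.497, 0.004, 0.043], 0.56)]
medium_center []
small_grip [([0.587, -0.045, 0.066], 0.59)]
medium_grip [([0.518, -0.095, 0.055], 0.64)]
small_center [([0.498, 0.005, 0.045], 0.62)]
medium_center []
small_grip [([0.588, -0.045, 0.069], 0.6)]
medium_grip [([0.587, -0.042, 0.067], 0.7)]
```

View pics/f.png

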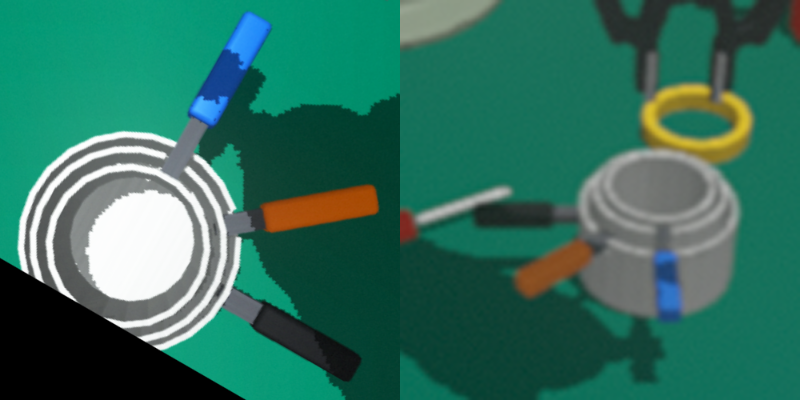

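The pans are concentric and level, and the handles are fanned: blue (230,70), orange (320,208), black (305,335). Both necks are in their slots and the gripper is clear.

```bash
python3 -c "
from workcell import bot
print(bot.job_done())"
```

```text
the job is handed in; nothing more can be done
None
```

The job is handed in: the orange pan is nested in the black one and the blue in the orange, both necks down in their slots, handles fanned, all let go at about 21 s; the other things on the bench were not touched.

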